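Refill the wardrobe organiser from the riser stand

ROBOT

A 6-joint arm with a two-finger parallel gripper is mounted at the origin on the work surface. World frame = base frame: x ahead of the robot, y to its left, z up, the work surface at z = 0. Lengths are in m, angles in rad, forces in N, time in s.
With the tool pointing down it reaches from about 0.25 to 0.8 m from the base axis. Payload 8.5 kg.
Tool frame: the origin (TCP) lies midway between the tips of the shut fingers; the grasp point (between the pads) lies 19 mm behind it; z points along the fingers, y is the line along which they close (so a half turn about z gives the same grasp; the last joint's range is limited). The gripper opens to 85 mm and grips with 20 to 120 N. Pads are 22 mm wide; open, the fingers measure 114 mm over their backs; the gripper's body (76 mm by 85 mm) begins 54 mm behind the grasp point. The pads swing forward as they close: fully open they stand 13 mm farther back than shut.
Start: joints at [1.127, 0.238, -0.013, 1.319, 0, 1.571], TCP at [0.225, 0.474, 0.231] pointing down, gripper open.
Joint ranges: [-2.66, 2.66], [-1.03, 1.9], [-1.14, 1.46], [-1.82, 2.27], [-1.45, 1.34], [-3.14, 3.14]. Speed limits (rad/s): [2.22, 2.22, 2.79, 3.14, 3.14, 3.14].

INTERFACE

Orientations are given as a rotation vector (axis times angle).
In Python, from plant import r gives the robot as it stands. The module is installed in compiled form; this text tells all that it offers.
- The arm moves only by the tool pendant, called after "Call:" by a JSON object that holds its "fn" and its "kwargs". Schema: {"type":"object","properties":{"segments":{"type":"array","items":{"type":"array","items":{"type":"number"},"minItems":7,"maxItems":7},"minItems":1,"maxItems":20},"grip_n":{"type":"number"},"only":{"type":"string"},"quiet":{"type":"boolean"},"lines":{"type":"string"}},"required":["segments"],"additionalProperties":false}. segments is a list of rows, 1 to 20 of them, each of 7 numbers: dx, dy, dz in shares of 0.8 m (1.0 is 0.8 m), then a rotation vector rx, ry, rz in normalised numbers (1 is pi/2 rad), then the finger opening in m; each row shifts and turns the commanded pose from where the row before left it, along the tool's axes as they then stand; what a row does not reach is not made up. A row lasts 1/12 s, in which the tool goes at most 0.0417 m and 0.125 rad, less where a joint would pass 70% of its speed; a pose out of reach is approached as far as the arm can. The fingers move at their own pace and stop on an object; grip_n is the grip in N (left out, the last holds). Time passes only in rows, so rows that do not move let the fingers close. The tool returns the time, the measured TCP pose, the force, the opening and the grip force at its end. only (a regular expression) keeps the lines of the reply that match it, lines (a string "A,B") keeps lines A to B, and quiet returns only ok. A shift or turn number past 1, either way, is cut back to 1. Input that does not fit is refused with a message, and nothing moves.
- r.read_state(): the state, without advancing time (a new reading comes with each control period).
- r.grab_frame(name): name is "side" or "top" or "wrist"; returns a dict with "image" (384x512x3 uint8, blue, green, red), "fx", "fy", "cx", "cy" (pixels), "k1" (the pictures are not rectified: a ray, as slopes to the right and down, at radius r is drawn at 1 + k1 r^2 times it, then the intrinsics apply), "world_to_cam" (4x4, takes a point from world to camera coordinates); the wrist camera has in their place "mount" (4x4, takes a point from camera to tool coordinates, whose origin is the TCP and whose axes are the flange's). Camera axes: x right, y up, looking along -z (the intrinsics and any distortion apply to the point x, -y, -z); pixel columns grow to the right and rows downward; lengths in m; the calibration is good to about 2 mm. A picture is of the moment at which its call begins: read the wrist's pose just before it. There is no depth.
- r.finish_job(): hands the job in; it is judged then, once.
The state is a dict: "time": time; "joints": joint angles; "joint_vel": joint speeds; "effort": joint torques, N m; "position": TCP position; "orientation": TCP orientation; "force": force on the tool from outside, world axes, zero at the start; "torque": the same for the moment, N m; "gripper_width": finger opening in m; "finger_force": force on a finger pad.
Only numpy, scipy, OpenCV 4.12 (cv2) and the standard library are available. Lean on these libraries where they do the work, as an engineer would, in place of code of your own. Each camera call takes 0.05 s, during which the arm holds its last target. There are 200 camera calls.

TASK

Move the navy lint comb, the cedar block, the steel tie clip and the round trinket jar from the row on the white stand into the wooden organiser tray, each lying flat on the floor of the insert cut out for its shape. Move the glass jar last, only once the other three are seated, keeping it upright and setting it down rather than dropping it. Leave the red polish tin and the little cologne bottle where they stand.

Things in the scene. Friction and masses are not known exactly. Their poses are not given: they have to be found in the camera images.
- comb: Navy blue plastic lint comb lying flat, T-shaped, 100 mm long, 12 mm thick, about 40 g. Handle 16 mm wide from x = -48 to +28 mm; toothed head 44 mm wide (y) from x = +28 to +52 mm. Origin: underside, on the handle's centre line, near the balance point; x axis towards the head, z up. Loose, in one of 5 bays, 88 mm apart, on the white stand (top 25 mm above the board).
- cedar_block: Reddish cedar wood block, 70 (x) x 34 (y) x 22 (z) mm, about 35 g. Origin: centre of the underside; z up. Loose, in one of 5 bays, 88 mm apart, on the white stand (top 25 mm above the board).
- tie_clip: Steel tie clip lying flat, a bar 65 (x) x 8 (y) x 9 (z) mm, about 20 g. Origin: centre of the underside; x along its length, z up. Either end may lead. Loose, in one of 5 bays, 88 mm apart, on the white stand (top 25 mm above the board).
- jar: Round green-glass trinket jar with a flat brass lid and a small brass knob, standing upright: body 50 mm diameter, 38 mm high, lid 49 mm diameter up to 45 mm, knob 14 mm diameter up to 54 mm; lid fixed; about 130 g. Origin: centre of the underside; z up. Loose, in one of 5 bays, 88 mm apart, on the white stand (top 25 mm above the board).
- pocket_comb: Grey insert 128 x 80 mm, 10 mm high, fixed in the tray; cut-out 6 mm deep, its floor navy blue, 4 mm above the insert's underside. T shape for the comb, head to +x: handle part 29 mm wide from x = -54.5, head part 57 wide to x = 58.5. Origin: its underside, 4 mm below where the thing's origin belongs. x along it, away from the robot. A floor-deep finger notch (x = -21 to +21 mm) crosses it.
- pocket_block: Grey insert 128 x 80 mm, 10 mm high, fixed in the tray; cut-out 6 mm deep, its floor cedar brown, 4 mm above the insert's underside. Rectangular cut-out 83 (x) x 47 (y) mm for the cedar block. Origin: its underside, 4 mm below where the thing's origin belongs. x along it, away from the robot. A floor-deep finger notch (x = -21 to +21 mm) crosses it.
- pocket_clip: Grey insert 128 x 80 mm, 10 mm high, fixed in the tray; cut-out 6 mm deep, its floor pale grey, 4 mm above the insert's underside. Narrow rectangular cut-out 78 (x) x 21 (y) mm for the tie clip. Origin: its underside, 4 mm below where the thing's origin belongs. x along it, away from the robot. A floor-deep finger notch (x = -21 to +21 mm) crosses it.
- pocket_jar: Grey insert 128 x 80 mm, 10 mm high, fixed in the tray; cut-out 6 mm deep, its floor golden yellow, 4 mm above the insert's underside. Round cut-out 64 mm in diameter for the trinket jar. Origin: its underside, 4 mm below where the thing's origin belongs. x along it, away from the robot. No finger notch.
- polish_tin: Dark red round shoe-polish tin with a dark disc on top, 48 mm diameter, 20 mm high, in one bay of the white stand among the row; to be left alone. Origin: centre of the underside.
- cologne: Small amber glass cologne bottle with a black cap, 32 x 26 mm, 54 mm high, standing on the plain fifth insert (no cut-out) of the tray, among the pockets; to be left alone. Origin: centre of the underside.
Mind the look-alikes: they are no part of the job. Leave any turquoise look-alike of the jar alone.

How it is judged:
By the outcome, as a careful person would: the job done as asked, in the order asked, and still so for the second after the job is handed in, with the robot touching nothing.
It also fails if it takes over 99 s, if anything falls off the work surface, if the arm or the gripper's body presses on something with over 40 N, if the wrist force passes 120 N, or if a joint passes its speed limit or range.

## Working session

There is one attempt and no reset: what is moved stays moved. The work goes in short steps, Python scripts to look and compute and a tool call to move; the robot and the scene stay as the last step left them, time stands still between calls to the robot, and variables do not carry over. Pictures are saved under pics/ and viewed, at most 14 in all, crops included, and the job is handed in when it is done.

```bash
mkdir -p pics; cat > h.py <<'E'
import numpy as np, cv2
from scipy.spatial.transform import Rotation as R
from plant import r
def ray(f,u,v,st=None):
    x=(u-f["cx"])/f["fx"]; y=(v-f["cy"])/f["fy"]; rd=np.hypot(x,y); s=rd
    for _ in range(20): s=rd/(1+f["k1"]*s*s)
    k=s/rd if rd>0 else 1
    d=np.array([x*k,-y*k,-1.])
    if "world_to_cam" in f: M=np.linalg.inv(f["world_to_cam"])
    else:
        T=np.eye(4);T[:3,:3]=R.from_rotvec(st["orientation"]).as_matrix();T[:3,3]=st["position"];M=T@f["mount"]
    return M[:3,3],M[:3,:3]@d
def onplane(f,u,v,z,st=None):
    o,d=ray(f,u,v,st); return o+d*(z-o[2])/d[2]
E
python3 - <<'E'
from h import *
s=r.read_state();print(s)
for n in("top","side"):
    f=r.grab_frame(n);cv2.imwrite(f"pics/{n}0.png",f["image"]);np.save(n+"0.npy",f,allow_pickle=True)
    print(n,f["fx"],f["k1"],np.linalg.inv(f["world_to_cam"]).round(3))
E
```

```text
{'time': 0.0, 'joints': array([ 1.12702448e+00,  2.38771709e-01, -1.42756374e-02,  1.31921869e+00,
        4.22246375e-06,  1.57082253e+00]), 'joint_vel': array([-1.69884073e-04, -7.75982564e-06,  7.67008975e-04, -1.58700145e-03,
       -2.08811538e-03, -2.59781979e-05]), 'effort': array([-1.41307777e-03, -5.38781118e+01,  3.46437478e+01,  1.84020458e-02,
       -1.69592681e-06,  2.99665146e-05]), 'position': array([0.22521998, 0.47375482, 0.23067407]), 'orientation': array([-6.91337245e-01, -3.06424449e+00,  2.25033317e-03]), 'force': array([0.57129362, 0.49911199, 1.32207738]), 'torque': array([-0.01715889, -0.05045882, -0.00532212]), 'finger_force': 0.0, 'gripper_width': 0.08580000122987386}
top 347.7280746519639 -0.08706364459484084 [[-0.022  0.995 -0.099  0.389]
 [-1.    -0.021  0.011  0.015]
 [ 0.009  0.099  0.995  0.841]
 [ 0.     0.     0.     1.   ]]
side 459.2046831145157 0.05164154392046261 [[ 0.845  0.392 -0.363  0.143]
 [-0.534  0.607 -0.588 -0.53 ]
 [-0.01   0.691  0.722  0.736]
 [ 0.     0.     0.     1.   ]]
```

View pics/top0.png

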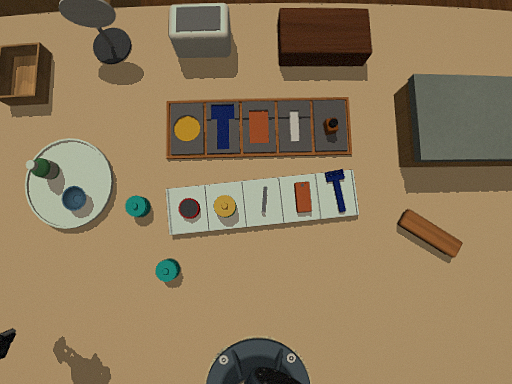

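View pics/side0.png

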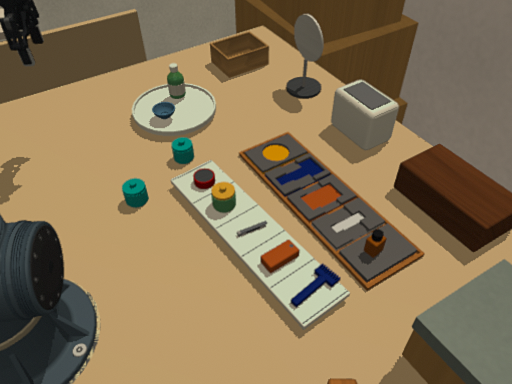

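The top view shows, left to right on the stand: tin (189,208), brass-lid jar (225,206), clip (265,200), block (303,197) and comb (340,190). In the tray are the jar pocket (187,128), comb pocket (223,127), block pocket (259,127), clip pocket (294,126) and cologne (331,126). The turquoise look-alikes at (138,207) and (168,270) are off the stand.

```bash
cat > m.py <<'E'
from h import *
F={n:np.load(n+"0.npy",allow_pickle=True).item() for n in("top","side")}
def masks(im):
    h,s,v=[c.astype(int) for c in cv2.split(cv2.cvtColor(im,cv2.COLOR_BGR2HSV))]
    return dict(navy=(h>108)&(h<130)&(s>140),red=((h<10)&(s>150)&(v>110)),yel=(h>15)&(h<30)&(s>170)&(v>120),grey=(s<60)&(v>90)&(v<185), white=(s<60)&(v>185))
def comps(n,c,box):
    m=masks(F[n]["image"])[c].astype(np.uint8); k=np.zeros_like(m);x0,y0,x1,y1=box;k[y0:y1,x0:x1]=m[y0:y1,x0:x1]
    q,l,st,ce=cv2.connectedComponentsWithStats(k)
    return [(l==i) for i in range(1,q) if st[i,4]>40]
E
python3 - <<'E'
from m import *
for n,box in(("top",(165,95,360,240)),("side",(170,130,425,330))):
    for c in("navy","red","yel","grey"):
        for m in comps(n,c,box):
            v,u=np.nonzero(m); print(n,c,m.sum(),"c",u.mean().round(1),v.mean().round(1),"rect",[np.round(a,1) for a in cv2.minAreaRect(np.c_[u,v].astype(np.float32))])
t=F["top"]["image"]; cv2.imwrite("pics/c1.png",cv2.resize(t[95:240,160:360],None,fx=4,fy=4,interpolation=cv2.INTER_CUBIC))
s=F["side"]["image"]; cv2.imwrite("pics/c2.png",cv2.resize(s[125:330,165:430],None,fx=2.9,fy=2.9,interpolation=cv2.INTER_CUBIC))
E
```

```text
top navy 663 c 222.5 123.0 rect [array([222. , 126.5]), array([43., 22.]), np.float64(90.0)]
top navy 343 c 336.8 186.7 rect [array([337.6, 190.8]), array([41.3, 17.7]), np.float64(77.9)]
top red 49 c 302.2 185.1 rect [array([301.5, 186.5]), array([ 9., 13.]), np.float64(90.0)]
top red 87 c 305.1 202.8 rect [array([304., 201.]), array([20., 12.]), np.float64(90.0)]
top yel 497 c 186.7 128.4 rect [array([186.8, 128.3]), array([24. , 24.7]), np.float64(45.0)]
top yel 206 c 224.1 205.3 rect [array([224., 206.]), array([20., 20.]), np.float64(90.0)]
top grey 264 c 294.0 125.6 rect [array([294., 126.]), array([30.1,  9.5]), np.float64(86.8)]
top grey 331 c 327.7 199.1 rect [array([323.4, 195.2]), array([45.8, 65.9]), np.float64(83.9)]
top grey 45 c 352.5 181.7 rect [array([352.9, 181.4]), array([23.3,  2.8]), np.float64(82.4)]
top grey 218 c 176.9 216.9 rect [array([184.7, 223. ]), array([68.2, 36.1]), np.float64(35.3)]
top grey 200 c 229.7 219.2 rect [array([229.5, 218.7]), array([15.5, 21.5]), np.float64(69.8)]
top grey 77 c 193.1 218.6 rect [array([193.3, 217.8]), array([ 8.4, 18.8]), 
[... 735 characters left out ...]
.8,  7.4]), np.float64(34.7)]
side grey 1306 c 251.3 247.0 rect [array([259.6, 236.9]), array([204.7,  58.9]), np.float64(48.0)]
side grey 77 c 197.3 188.0 rect [array([199.2, 187.5]), array([19.6,  9.3]), np.float64(27.9)]
side grey 131 c 346.6 223.1 rect [array([347.4, 222.8]), array([10.6, 33.8]), np.float64(61.4)]
side grey 121 c 250.2 229.2 rect [array([251.3, 229. ]), array([ 7.5, 34.3]), np.float64(69.0)]
side grey 154 c 271.5 267.7 rect [array([279.1, 263.7]), array([21.9, 44.3]), np.float64(79.8)]
side grey 169 c 310.0 290.6 rect [array([310.8, 290.8]), array([26.2, 52.3]), np.float64(45.0)]
side grey 62 c 421.7 317.9 rect [array([420. , 318.5]), array([13.,  8.]), np.float64(90.0)]
```

View pics/c1.png

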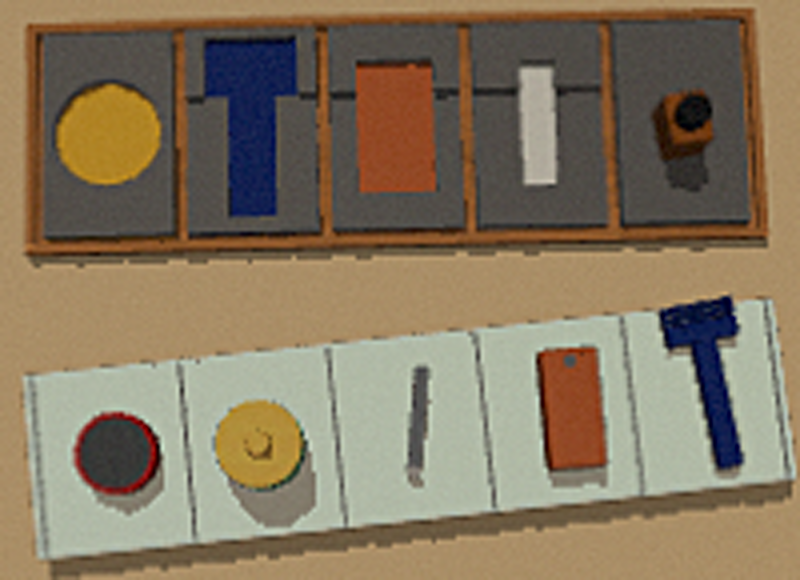

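View pics/c2.png

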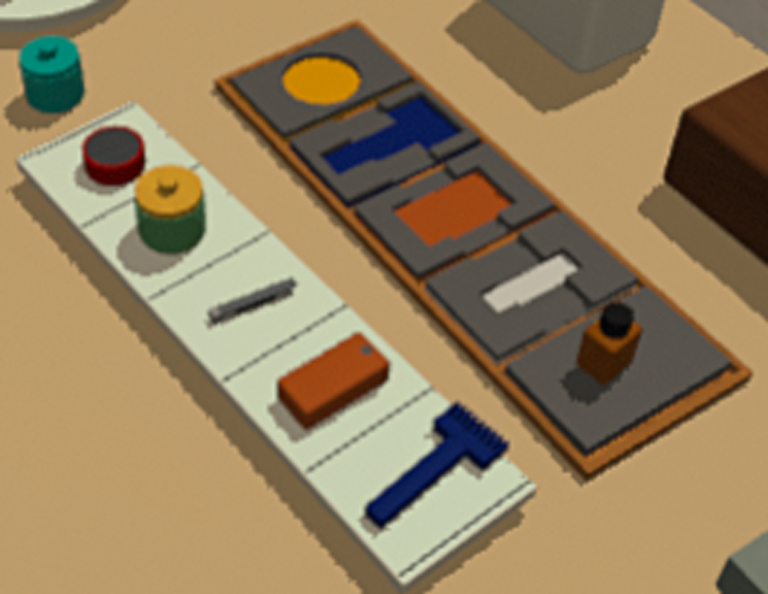

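The crops confirm each item. Comb is at (339,190) with its head away from the robot, block at (303,197), clip at (264,201), and the brass-lid jar with its green body at (225,206). The two turquoise ones are not brass-lidded and are not on the stand. Next I turn the corners into positions.

```bash
cat > a.py <<'E'
from m import *
T,S=F["top"],F["side"]
tp=lambda x,y:((x+.5)/4-.5+160,(y+.5)/4-.5+95)
sp=lambda x,y:((x+.5)/2.9-.5+165,(y+.5)/2.9-.5+125)
def tri(a,b):
    o1,d1=ray(T,*a);o2,d2=ray(S,*b);d1/=np.linalg.norm(d1);d2/=np.linalg.norm(d2)
    s=np.linalg.lstsq(np.c_[d1,-d2],o2-o1,rcond=None)[0];p,q=o1+s[0]*d1,o2+s[1]*d2
    return ((p+q)/2).round(4),np.linalg.norm(p-q).round(4)
np.set_printoptions(suppress=True,precision=4)
if __name__=="__main__":
    print("pocket floors: jar",tri((186.7,128.4),(275.4,152.4)))
    print("clip far-left,near-r",tri(tp(519,66),sp(567,257)),tri(tp(556,185),sp(497,309)))
    print("block pocket nearL",tri(tp(357,190),sp(396,209)),"nearR",tri(tp(436,192),sp(430,242)))
    print("comb pocket nearL,nearR",tri(tp(229,214),sp(324,157)),tri(tp(276,215),sp(341,172)))
    print("stand corners",tri(tp(25,376),sp(133,104)),tri(tp(793,480),sp(402,590)),tri(tp(770,299),sp(534,490)))
    print("tray corner near R",tri(tp(767,238),sp(587,478)),"jar lid",tri((224.1,205.3),(222.8,190.4)))
    def pts(name,z,P):
        W=np.array([onplane(T,*tp(*p),z) for p in P]);print(name,W[:,:2].tolist() and W[:,:2].round(4).tolist(),"mean",W.mean(0)[:2])
    pts("block",.047,[(540,350),(598,347),(607,466),(552,470)])
    pts("clip",.034,[(421,367),(415,482)])
    pts("comb head+end",.037,[(660,310),(733,297),(740,333),(667,348),(731,467)])
    pts("jar",.070,[(259,443)]); pts("knob",.079,[(258,443)]); pts("tin",.045,[(117,453)])
    z=.010
    pts("Pblock",z,[(357,66),(432,66),(436,192),(357,190)])
    pts("Pclip",z,[(519,66),(552,66),(556,185),(520,185)])
    pts("Pcomb",z,[(204,40),(296,40),(276,215),(229,215)])
    pts("Pjar",z,[(109,133)])
    pts("tray outer z.015",.015,[(27,25),(752,10),(767,238),(28,247)])
    s=r.read_state(); print(R.from_rotvec(s["orientation"]).as_matrix())
E
python3 a.py
```

```text
pocket floors: jar (array([0.6284, 0.1607, 0.0094]), np.float64(0.0012))
clip far-left,near-r (array([ 0.6708, -0.0949,  0.0037]), np.float64(0.0044)) (array([ 0.5905, -0.1127,  0.0153]), np.float64(0.0021))
block pocket nearL (array([0.5918, 0.008 , 0.0091]), np.float64(0.0038)) nearR (array([ 0.5871, -0.0395,  0.0189]), np.float64(0.0032))
comb pocket nearL,nearR (array([0.5793, 0.0865, 0.0065]), np.float64(0.0042)) (array([0.5755, 0.0574, 0.0162]), np.float64(0.0034))
stand corners (array([0.4788, 0.2091, 0.0196]), np.float64(0.0002)) (array([ 0.408 , -0.2486,  0.0171]), np.float64(0.0018)) (array([ 0.5167, -0.2392,  0.0186]), np.float64(0.0002))
tray corner near R (array([ 0.5576, -0.2443,  0.004 ]), np.float64(0.0013)) jar lid (array([0.4341, 0.0674, 0.0656]), np.float64(0.0008))
block [[0.4849, -0.0944], [0.4859, -0.1282], [0.4172, -0.1308], [0.4156, -0.099]] mean [ 0.4509 -0.1131]
clip [[0.4778, -0.0262], [0.4109, -0.021]] mean [ 0.4444 -0.0236]
comb head+end [[0.5083, -0.1675], [0.5153, -0.2114], [0.4938, -0.2145], [0.4858, -0.1707], [0.4152, -0.2054]] mean [ 0.4837 -0.1939]
jar [[0.4333, 0.0666]] mean [0.4333 0.0666]
knob [[0.4328, 0.0666]] mean [0.4328 0.0666]
tin [[0.4307, 0.1499]] mean [0.4307 0.1499]
Pblock [[0.6682, 0.0072], [0.6674, -0.0391], [0.5877, -0.0393], [0.5899, 0.0088]] mean [ 0.6283 -0.0156]
Pclip [[0.6666, -0.093], [0.6663, -0.1135], [0.5909, -0.113], [0.5912, -0.0909]] mean [ 0.6287 -0.1026]
Pcomb [[0.6869, 0.1016], [0.6857, 0.0446], [0.5753, 0.0585], [0.576, 0.0871]] mean [0.631  0.0729]
Pjar [[0.629, 0.1604]] mean [0.629  0.1604]
tray outer z.015 [[0.6978, 0.2108], [0.6997, -0.2397], [0.5548, -0.2405], [0.5579, 0.2087]] mean [ 0.6275 -0.0152]
[[-0.9031  0.4294 -0.0006]
 [ 0.4294  0.9031 -0.0012]
 [ 0.     -0.0013 -1.    ]]
```

```bash
cat > go.py <<'E'
import sys
from h import *
# go.py x y z yawdeg : shift to reach the target (tool x axis at yaw), rotate first, then tool-axes shift
x,y,z,yaw=map(float,sys.argv[1:5]); s=r.read_state(); M=R.from_rotvec(s["orientation"]).as_matrix()
c,n=np.cos(np.radians(yaw)),np.sin(np.radians(yaw)); G=np.c_[[c,n,0],[n,-c,0],[0,0,-1]]
print("t",s["time"].round(2),"rot",R.from_matrix(M.T@G).as_rotvec().round(4),"then shift",(G.T@(np.array([x,y,z])-s["position"])).round(4),"j",s["joints"].round(2),"F",s["force"].round(1),"w",s["gripper_width"].round(4))
E
python3 go.py .4615 -.1978 .15 189.3
```

```text
Traceback (most recent call last):
  File "go.py", line 6, in <module>
    print("t",s["time"].round(2),"rot",R.from_matrix(M.T@G).as_rotvec().round(4),"then shift",(G.T@(np.array([x,y,z])-s["position"])).round(4),"j",s["joints"].round(2),"F",s["force"].round(1),"w",s["gripper_width"].round(4))
              ^^^^^^^^^^^^^^^
AttributeError: 'float' object has no attribute 'round'
```

```bash
sed -i 's/s\["time"\].round(2)/round(s["time"],2)/;s/s\["gripper_width"\].round(4)/round(float(s["gripper_width"]),4)/' go.py; python3 go.py .4615 -.1978 .15 189.3
```

```text
t 0.1 rot [-1.200e-03 -4.000e-04 -6.061e-01] then shift [-0.1246 -0.701   0.0807] j [ 1.13  0.24 -0.01  1.32  0.    1.57] F [-0.2 -0.1 -0.4] w 0.0853
```

The manual's scale: shifts go in shares of 0.8 m and turns go in shares of pi/2 rad. Converting my numbers, -0.1212 rad is -0.0772.

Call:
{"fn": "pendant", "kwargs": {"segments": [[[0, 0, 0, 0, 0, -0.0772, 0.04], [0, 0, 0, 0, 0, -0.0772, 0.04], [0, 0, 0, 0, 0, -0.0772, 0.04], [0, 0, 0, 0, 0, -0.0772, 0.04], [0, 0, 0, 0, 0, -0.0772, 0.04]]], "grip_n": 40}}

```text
refused: segments[0]: the value is too short (schema: minItems 7). Nothing was moved.
```

I used the wrong layout. The manual says a list of rows, each a list of 7 numbers; once more.

Call:
{"fn": "pendant", "kwargs": {"segments": [[0, 0, 0, 0, 0, -0.0772, 0.04], [0, 0, 0, 0, 0, -0.0772, 0.04], [0, 0, 0, 0, 0, -0.0772, 0.04], [0, 0, 0, 0, 0, -0.0772, 0.04], [0, 0, 0, 0, 0, -0.0772, 0.04]], "grip_n": 40}}

```text
time: 0.52
position: [0.2253, 0.4739, 0.2309]
orientation: [0.264, -3.13, 0.001]
force: [-0.0, -0.3, -0.2]
gripper_width: 0.0398
finger_force: 0.0
```

Call:
{"fn": "pendant", "kwargs": {"segments": [[-0.0086, -0.0486, 0.0025, 0, 0, 0, 0.04], [-0.0086, -0.0486, 0.0025, 0, 0, 0, 0.04], [-0.0086, -0.0486, 0.0025, 0, 0, 0, 0.04], [-0.0086, -0.0486, 0.0025, 0, 0, 0, 0.04], [-0.0086, -0.0486, 0.0025, 0, 0, 0, 0.04], [-0.0086, -0.0486, 0.0025, 0, 0, 0, 0.04], [-0.0086, -0.0486, 0.0025, 0, 0, 0, 0.04], [-0.0086, -0.0486, 0.0025, 0, 0, 0, 0.04], [-0.0086, -0.0486, 0.0025, 0, 0, 0, 0.04], [-0.0086, -0.0486, 0.0025, 0, 0, 0, 0.04], [-0.0086, -0.0486, 0.0025, 0, 0, 0, 0.04], [-0.0086, -0.0486, 0.0025, 0, 0, 0, 0.04], [-0.0086, -0.0486, 0.0025, 0, 0, 0, 0.04], [-0.0086, -0.0486, 0.0025, 0, 0, 0, 0.04], [-0.0086, -0.0486, 0.0025, 0, 0, 0, 0.04], [-0.0086, -0.0486, 0.0025, 0, 0, 0, 0.04], [-0.0086, -0.0486, 0.0025, 0, 0, 0, 0.04], [-0.0086, -0.0486, 0.0025, 0, 0, 0, 0.04], [0, 0, 0, 0, 0, 0, 0.04]]}}

```text
time: 2.1
position: [0.4628, -0.2024, 0.1942]
orientation: [-0.248, 3.132, -0.003]
force: [-1.1, 0.6, -0.3]
gripper_width: 0.0396
finger_force: 0.0
```

```bash
python3 go.py .4615 -.1978 .15 189.3
python3 - <<'E'
from h import *
s=r.read_state();f=r.grab_frame("wrist");cv2.imwrite("pics/w1.png",f["image"]);np.save("w1.npy",(f,s),allow_pickle=True);print(f["mount"].round(3),f["fx"])
E
```

```text
t 2.1 rot [-0.0019  0.     -0.0041] then shift [0.0006 0.0048 0.0442] j [-0.41  0.22 -0.14  1.22 -0.   -0.57] F [-1.1  0.6 -0.3] w 0.0396
[[-0.     0.951  0.308  0.08 ]
 [ 1.     0.    -0.    -0.   ]
 [-0.     0.308 -0.951 -0.142]
 [ 0.     0.     0.     1.   ]] 320.2151734724254
```

View pics/w1.png

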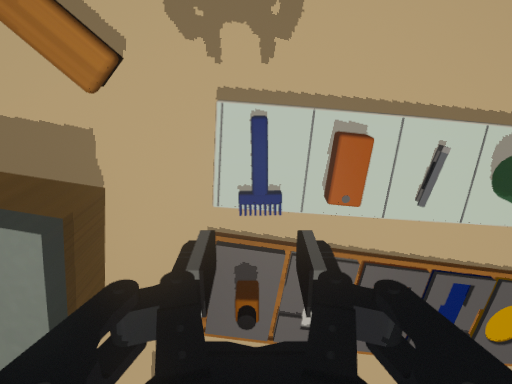

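The wrist view shows the comb with its handle end at (260,117) and teeth end at (261,214). The block is at (349,170) and the clip at (434,173).

```bash
python3 - <<'E'
from h import *
f,s=np.load("w1.npy",allow_pickle=True)
P=lambda n,u,v,z:print(n,onplane(f,u,v,z,s)[:2].round(4))
P("comb end",260,117,.037);P("head base L",240,192,.037);P("head base R",281,192,.037);P("teeth",261,214,.037)
for p in((338,133),(371,137),(361,207),(326,204)):P("block",*p,.047)
P("clip a",442,143,.034);P("clip b",424,205,.034)
im=f["image"];hsv=cv2.cvtColor(im,cv2.COLOR_BGR2HSV)
m=cv2.inRange(hsv,(108,140,20),(130,255,255));m[:,:220]=0;m[:,300:]=0;m[230:]=0
v,u=np.nonzero(m);print(cv2.minAreaRect(np.c_[u,v].astype(np.float32)),u.min(),u.max(),v.min(),v.max())
a=(v<185);print(np.polyfit(v[a],u[a],1))
E
```

```text
comb end [ 0.4163 -0.2064]
head base L [ 0.492  -0.2141]
head base R [ 0.4856 -0.1739]
teeth [ 0.5122 -0.1897]
block [ 0.4181 -0.1343]
block [ 0.4167 -0.1034]
block [ 0.4852 -0.0948]
block [ 0.4875 -0.1297]
clip a [ 0.4122 -0.0274]
clip b [ 0.4774 -0.0247]
((258.5, 128.5), (19.0, 11.0), 90.0) 253 264 119 138
[1.36214511e-01 2.42755382e+02]
```

Scaled: 0.035 m is 0.0438, 0.03 m is 0.0375.

```bash
python3 go.py .4622 -.198 .029 189.5
```

```text
t 2.15 rot [ 0.0002 -0.001  -0.0077] then shift [-0.001   0.0017  0.1652] j [-0.41  0.22 -0.14  1.22 -0.   -0.57] F [-0.2  0.8  0.4] w 0.04
```

Call:
{"fn": "pendant", "kwargs": {"segments": [[0, 0.0058, 0.0438, 0, 0, 0, 0.04], [0, 0, 0.0438, 0, 0, 0, 0.04], [0, 0, 0.0438, 0, 0, 0, 0.04], [0, 0, 0.0375, 0, 0, 0, 0.04], [0, 0, 0.025, 0, 0, 0, 0.04], [0, 0, 0.0125, 0, 0, 0, 0.04], [0, 0, 0, 0, 0, 0, 0.04]], "grip_n": 40}}

```text
time: 2.73
position: [0.4582, -0.1907, 0.028]
orientation: [0.255, -3.127, -0.004]
force: [-0.2, -0.1, -0.0]
gripper_width: 0.0402
finger_force: 0.0
```

```bash
python3 go.py .4622 -.198 .029 189.5
```

```text
t 2.73 rot [ 0.0027 -0.0042 -0.0028] then shift [-0.0028 -0.0079 -0.001 ] j [-0.39  0.35 -0.42  0.8   0.   -0.56] F [-0.2 -0.1 -0. ] w 0.0402
```

Scaled: -0.007 m is -0.0088, -0.0025 m is -0.0031.

Call:
{"fn": "pendant", "kwargs": {"segments": [[-0.0031, -0.0088, 0, 0, 0, 0, 0.04], [0, 0, 0, 0, 0, 0, 0.04], [0, 0, 0, 0, 0, 0, 0.016], [0, 0, 0, 0, 0, 0, 0.01], [0, 0, 0, 0, 0, 0, 0.01], [0, 0, 0, 0, 0, 0, 0.01], [0, 0, 0, 0, 0, 0, 0.01]], "grip_n": 40}}

```text
time: 3.32
position: [0.4646, -0.1991, 0.0314]
orientation: [-0.254, 3.13, -0.002]
force: [-0.7, 0.1, 6.4]
gripper_width: 0.0144
finger_force: 39.2
```

```bash
python3 go.py .4622 -.198 .029 189.5
```

```text
t 3.32 rot [-0.0012  0.0017 -0.0036] then shift [0.0021 0.0015 0.0024] j [-0.4   0.36 -0.4   0.81 -0.   -0.57] F [-0.7  0.1  6.4] w 0.0144
```

Scaled: -0.04 m is -0.05, -0.02 m is -0.025, 0.085 rad is 0.0541.

Call:
{"fn": "pendant", "kwargs": {"segments": [[0, 0, -0.025, 0, 0, 0, 0.005], [0, 0, -0.05, 0, 0, 0, 0.005], [0, 0, -0.05, 0, 0, 0, 0.005], [0, 0, 0, 0, 0, 0.0509, 0.005], [0, 0, 0, 0, 0, 0.0541, 0.005], [0, 0, 0, 0, 0, 0, 0.005]], "grip_n": 40}}

```text
time: 3.82
position: [0.4643, -0.199, 0.1316]
orientation: [0.01, 3.14, -0.001]
force: [0.4, -0.1, -2.0]
gripper_width: 0.0145
finger_force: 39.5
```

```bash
python3 go.py .631 .0724 .11 180
```

```text
t 3.82 rot [-0.0009  0.002  -0.0066] then shift [-0.1667  0.2714  0.0216] j [-0.4   0.26 -0.25  1.06 -0.   -0.4 ] F [ 0.4 -0.1 -2. ] w 0.0145
```

Scaled: 0.0339 m is 0.0424, -0.0208 m is -0.026, -0.006 rad is -0.0038.

Call:
{"fn": "pendant", "kwargs": {"segments": [[-0.026, 0.0424, 0, 0, 0, 0, 0.005], [-0.026, 0.0424, 0, 0, 0, 0, 0.005], [-0.026, 0.0424, 0, 0, 0, 0, 0.005], [-0.026, 0.0424, 0, 0, 0, 0, 0.005], [-0.026, 0.0424, 0, 0, 0, 0, 0.005], [-0.026, 0.0424, 0, 0, 0, 0, 0.005], [-0.026, 0.0424, 0, 0, 0, 0, 0.005], [-0.026, 0.0424, 0, 0, 0, -0.0038, 0.005], [0, 0, 0, 0, 0, 0, 0.005], [0, 0, 0, 0, 0, 0, 0.005]], "grip_n": 40}}

```text
time: 4.65
position: [0.6313, 0.074, 0.1292]
orientation: [0.014, -3.14, 0.0]
force: [0.6, -1.2, -0.9]
gripper_width: 0.0143
finger_force: 39.5
```

```bash
python3 - <<'E'
from h import *
s=r.read_state();f=r.grab_frame("wrist");cv2.imwrite("pics/w2.png",f["image"]);np.save("w2.npy",(f,s),allow_pickle=True)
E
python3 go.py .631 .0724 .11 180
```

```text
t 4.7 rot [-0.0005 -0.0018  0.0069] then shift [-0.0004 -0.0002  0.0194] j [ 0.11  0.47  0.08  1.18 -0.    0.11] F [-0.1 -0.5 -1.5] w 0.0143
```

View pics/w2.png

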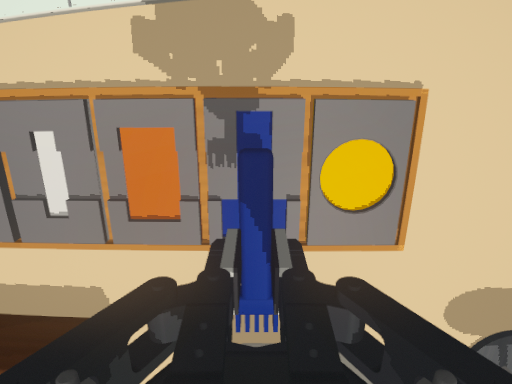

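The view shows the comb held straight, handle end at (256,150). Below it, the comb pocket's near end is at rows 112 with columns 237–272.

```bash
python3 - <<'E'
from h import *
f,s=np.load("w2.npy",allow_pickle=True)
P=lambda n,u,v,z:print(n,onplane(f,u,v,z,s)[:2].round(4))
print(s["position"])
P("comb end",256,149.5,s["position"][2]+.006)
for z in(.010,.014):
  P("pk L",237,112,z);P("pk R",272,112,z)
  for p in((123,128),(177,128),(182,219),(124,217)):P("block pk",*p,z)
  for p in((36,132),(55,132),(69,214),(50,214)):P("clip pk",*p,z)
  for p in((320,174),(394,174),(357,139),(357,211)):P("jar pk",*p,z)
E
```

```text
[0.63129826 0.07396807 0.12921873]
comb end [0.5807 0.0732]
pk L [0.5766 0.058 ]
pk R [0.5763 0.0861]
block pk [ 0.5898 -0.0361]
block pk [0.5897 0.0088]
block pk [0.6709 0.0079]
block pk [ 0.6696 -0.0446]
clip pk [ 0.593  -0.1116]
clip pk [ 0.593  -0.0948]
clip pk [ 0.6674 -0.0953]
clip pk [ 0.6677 -0.1135]
jar pk [0.6279 0.1284]
jar pk [0.6272 0.1925]
jar pk [0.5974 0.1571]
jar pk [0.6618 0.1639]
pk L [0.5762 0.0582]
pk R [0.5759 0.0859]
block pk [ 0.5892 -0.0344]
block pk [0.5891 0.0097]
block pk [0.669  0.0089]
block pk [ 0.6678 -0.0428]
clip pk [ 0.5923 -0.1088]
clip pk [ 0.5924 -0.0923]
clip pk [ 0.6657 -0.0928]
clip pk [ 0.666  -0.1106]
jar pk [0.6267 0.1275]
jar pk [0.6261 0.1907]
jar pk [0.5967 0.1558]
jar pk [0.6601 0.1625]
```

Scaled: 0.035 m is 0.0438, 0.03 m is 0.0375.

Call:
{"fn": "pendant", "kwargs": {"segments": [[-0.0021, -0.001, 0.0375, 0, 0, 0, 0.005], [0, 0, 0.0438, 0, 0, 0, 0.005], [0, 0, 0.0313, 0, 0, 0, 0.005], [0, 0, 0.0125, 0, 0, 0, 0.005], [0, 0, 0, 0, 0, 0, 0.005], [0, 0, 0, 0, 0, 0, 0.005]], "grip_n": 40}}

```text
time: 5.2
position: [0.6326, 0.0703, 0.031]
orientation: [0.004, -3.141, 0.0]
force: [0.5, -0.2, 0.3]
gripper_width: 0.0144
finger_force: 39.5
```

```bash
python3 go.py .633 .0724 .0165 180
```

```text
t 5.2 rot [-0.0002 -0.0003  0.0027] then shift [-0.0004  0.0021  0.0145] j [ 0.11  0.55 -0.06  0.96 -0.    0.11] F [ 0.5 -0.2  0.3] w 0.0144
```

Scaled: 0.005 m is 0.0063, 0.004 m is 0.005.

Call:
{"fn": "pendant", "kwargs": {"segments": [[0, 0.0021, 0.0063, 0, 0, 0, 0.005], [0, 0, 0.005, 0, 0, 0, 0.005], [0, 0, 0.0025, 0, 0, 0, 0.005], [0, 0, 0, 0, 0, 0, 0.005]], "grip_n": 40}}

```text
time: 5.53
position: [0.6328, 0.0728, 0.0195]
orientation: [-0.005, 3.141, -0.0]
force: [0.4, 0.4, 0.8]
gripper_width: 0.0144
finger_force: 39.5
```

Call:
{"fn": "pendant", "kwargs": {"segments": [[0, 0, 0.0025, 0, 0, 0, 0.005], [0, 0, 0.0013, 0, 0, 0, 0.005], [0, 0, 0, 0, 0, 0, 0.005]]}}

```text
time: 5.78
position: [0.6327, 0.0728, 0.0162]
orientation: [0.005, -3.141, 0.0]
force: [0.5, -0.2, -0.9]
gripper_width: 0.0143
finger_force: 39.5
```

Scaled: 0.0015 m is 0.0019, 0.001 m is 0.0013.

Call:
{"fn": "pendant", "kwargs": {"segments": [[0, 0, 0.0019, 0, 0, 0, 0.005], [0, 0, 0.0013, 0, 0, 0, 0.005], [0, 0, 0, 0, 0, 0, 0.005]]}}

```text
time: 6.03
position: [0.6329, 0.0728, 0.0154]
orientation: [-0.005, 3.14, 0.0]
force: [-4.9, 0.6, 13.9]
gripper_width: 0.0144
finger_force: 41.1
```

Call:
{"fn": "pendant", "kwargs": {"segments": [[0, 0, 0.0013, 0, 0, 0, 0.005], [0, 0, 0.0013, 0, 0, 0, 0.005], [0, 0, 0, 0, 0, 0, 0.005]]}}

```text
time: 6.28
position: [0.633, 0.0729, 0.0153]
orientation: [-0.005, 3.139, 0.0]
force: [-11.2, -1.2, 30.6]
gripper_width: 0.0145
finger_force: 43.0
```

Call:
{"fn": "pendant", "kwargs": {"segments": [[0, 0, -0.0025, 0, 0, 0, 0.005], [0, 0, 0, 0, 0, 0, 0.03], [0, 0, 0, 0, 0, 0, 0.03], [0, 0, -0.0063, 0, 0, 0, 0.03], [0, 0, -0.0438, 0, 0, 0, 0.03], [0, 0, -0.05, 0, 0, 0, 0.03], [0, 0, -0.05, 0, 0, 0, 0.03], [0, 0, 0, 0, 0, 0, 0.03]], "grip_n": 40}}

```text
time: 6.95
position: [0.6363, 0.0733, 0.1419]
orientation: [-0.005, 3.131, 0.002]
force: [1.2, 0.5, 0.7]
gripper_width: 0.03
finger_force: 0.0
```

```bash
python3 - <<'E'
from h import *
s=r.read_state();f=r.grab_frame("wrist");cv2.imwrite("pics/w3.png",f["image"][80:300,90:440]);np.save("w3.npy",(f,s),allow_pickle=True)
E
python3 go.py .4515 -.1143 .14 184.3
```

```text
t 7.0 rot [ 0.0005  0.0075 -0.0718] then shift [ 0.1974 -0.1731 -0.0016] j [ 0.11  0.47  0.09  1.19 -0.    0.11] F [ 0.5  0.1 -0.5] w 0.03
```

View pics/w3.png

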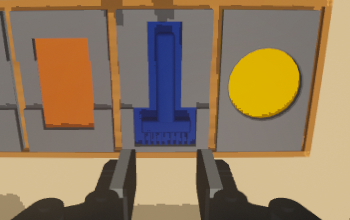

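The comb lies inside its T-shaped pocket with a margin all round. Next is the block.

Scaled: 0.0282 m is 0.0353, -0.0247 m is -0.0309, -0.0718 rad is -0.0457.

Call:
{"fn": "pendant", "kwargs": {"segments": [[0, 0, 0, 0, 0.0048, -0.0457, 0.055], [0.0353, -0.0309, 0, 0, 0, 0, 0.055], [0.0353, -0.0309, 0, 0, 0, 0, 0.055], [0.0353, -0.0309, 0, 0, 0, 0, 0.055], [0.0353, -0.0309, 0, 0, 0, 0, 0.055], [0.0353, -0.0309, 0, 0, 0, 0, 0.055], [0.0353, -0.0309, 0, 0, 0, 0, 0.055], [0.0353, -0.0309, 0, 0, 0, 0, 0.055], [0, 0, 0, 0, 0, 0, 0.055], [0, 0, 0, 0, 0, 0, 0.055]], "grip_n": 40}}

```text
time: 7.83
position: [0.4473, -0.1154, 0.1348]
orientation: [0.112, -3.131, -0.0]
force: [0.4, -0.4, -0.9]
gripper_width: 0.0551
finger_force: 0.0
```

```bash
python3 - <<'E'
from h import *
s=r.read_state();f=r.grab_frame("wrist");cv2.imwrite("pics/w4.png",cv2.resize(f["image"][60:280,160:480],None,fx=2.5,fy=2.5));np.save("w4.npy",(f,s),allow_pickle=True)
E
python3 go.py .4515 -.1143 .034 184.3
```

```text
t 7.88 rot [ 0.0005 -0.0078 -0.0018] then shift [-0.003   0.0003  0.1009] j [-0.25  0.19 -0.33  1.06 -0.   -0.32] F [ 0.7 -0.3  0.2] w 0.0545
```

View pics/w4.png

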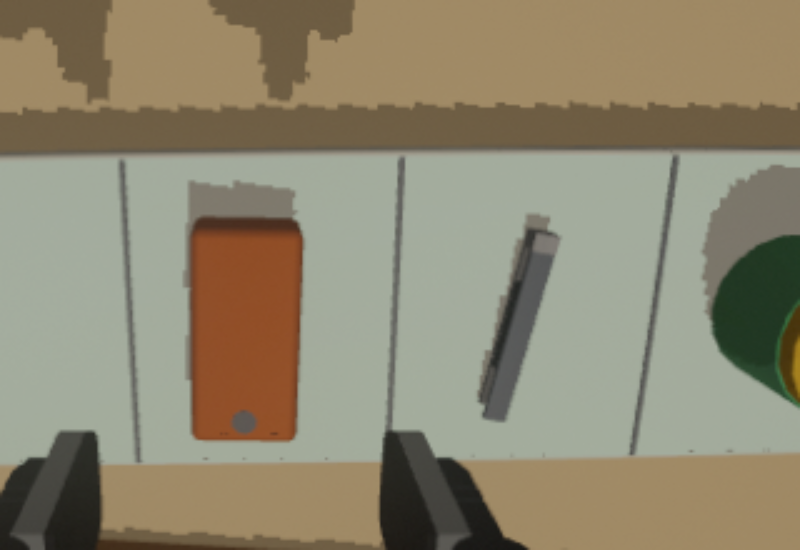

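Block in the crop: (192,220)–(302,440). Clip: from (546,236) to (496,418).

```bash
python3 - <<'E'
from h import *
f,s=np.load("w4.npy",allow_pickle=True)
P=lambda n,z,*ps:[print(n,np.array([onplane(f,x/2.5+160-.3,y/2.5+60-.3,z,s)[:2] for x,y in ps]).round(4).tolist(),"mean",np.mean([onplane(f,x/2.5+160-.3,y/2.5+60-.3,z,s)[:2] for x,y in ps],0).round(4))]
P("block",.047,(193,230),(301,230),(297,439),(194,439))
P("clip",.034,(546,236),(496,418))
P("clipw",.034,(508,324),(532,328))
E
```

```text
block [[0.4186, -0.1317], [0.4164, -0.1], [0.4841, -0.0949], [0.4864, -0.1277]] mean [ 0.4514 -0.1136]
clip [[0.4152, -0.0219], [0.4782, -0.0272]] mean [ 0.4467 -0.0245]
clipw [[0.4449, -0.029], [0.4457, -0.0208]] mean [ 0.4453 -0.0249]
```

Scaled: 0.035 m is 0.0438, -0.003 m is -0.0038, -0.006 rad is -0.0038.

Call:
{"fn": "pendant", "kwargs": {"segments": [[-0.0038, 0, 0.0375, 0, -0.0038, 0, 0.055], [0, 0, 0.0438, 0, 0, 0, 0.055], [0, 0, 0.0375, 0, 0, 0, 0.055], [0, 0, 0.0113, 0, 0, 0, 0.055], [0, 0, 0, 0, 0, 0, 0.055], [0, 0, 0, 0, 0, 0, 0.055]], "grip_n": 40}}

```text
time: 8.38
position: [0.4521, -0.1136, 0.0314]
orientation: [0.119, -3.137, -0.001]
force: [0.4, 0.7, 0.6]
gripper_width: 0.0549
finger_force: 0.0
```

```bash
python3 go.py .4514 -.1138 .031 184.1
```

```text
t 8.38 rot [ 0.0005 -0.0023  0.0045] then shift [ 0.0007 -0.0001  0.0004] j [-0.25  0.3  -0.49  0.78 -0.   -0.32] F [0.4 0.7 0.6] w 0.0549
```

Scaled: -0.04 m is -0.05, -0.02 m is -0.025, 0.072 rad is 0.0458.

Call:
{"fn": "pendant", "kwargs": {"segments": [[0, 0, 0, 0, 0, 0, 0.03], [0, 0, 0, 0, 0, 0, 0.025], [0, 0, 0, 0, 0, 0, 0.025], [0, 0, 0, 0, 0, 0, 0.025], [0, 0, 0, 0, 0, 0, 0.025], [0, 0, -0.025, 0, 0, 0, 0.025], [0, 0, -0.05, 0, 0, 0, 0.025], [0, 0, -0.05, 0, 0, 0, 0.025], [0, 0, 0, 0, -0.0013, 0.0458, 0.025], [0, 0, 0, 0, 0, 0, 0.025]], "grip_n": 40}}

```text
time: 9.22
position: [0.4535, -0.1147, 0.1343]
orientation: [0.0, 3.135, -0.002]
force: [0.6, -0.4, -1.0]
gripper_width: 0.0326
finger_force: 40.0
```

```bash
python3 go.py .630 -.0158 .12 180
```

```text
t 9.22 rot [-0.0014  0.0065 -0.0002] then shift [-0.1765  0.0989  0.0143] j [-0.25  0.19 -0.33  1.04  0.   -0.25] F [ 0.6 -0.4 -1. ] w 0.0326
```

Scaled: 0.035 m is 0.0438, -0.0296 m is -0.037.

Call:
{"fn": "pendant", "kwargs": {"segments": [[-0.037, 0.0206, 0, 0, 0, 0, 0.025], [-0.037, 0.0206, 0, 0, 0, 0, 0.025], [-0.037, 0.0206, 0, 0, 0, 0, 0.025], [-0.037, 0.0206, 0, 0, 0, 0, 0.025], [-0.037, 0.0206, 0, 0, 0, 0, 0.025], [-0.037, 0.0206, 0, 0, 0, 0, 0.025], [0, 0, 0.0438, 0, 0, 0, 0.025], [0, 0, 0.0438, 0, 0, 0, 0.025], [0, 0, 0.025, 0, 0, 0, 0.025], [0, 0, 0, 0, 0, 0, 0.025], [0, 0, 0, 0, 0, 0, 0.025]], "grip_n": 40}}

```text
time: 10.13
position: [0.6277, -0.0146, 0.04]
orientation: [0.007, -3.138, -0.0]
force: [-0.4, -0.5, -0.1]
gripper_width: 0.0328
finger_force: 40.0
```

```bash
python3 go.py .631 -.0158 .0165 180
```

```text
t 10.13 rot [ 0.0002 -0.0032  0.0042] then shift [-0.0033 -0.0012  0.0235] j [-0.02  0.53 -0.07  0.97  0.   -0.03] F [-0.4 -0.5 -0.1] w 0.0328
```

Scaled: 0.012 m is 0.015, 0.007 m is 0.0088, 0.004 rad is 0.0025.

Call:
{"fn": "pendant", "kwargs": {"segments": [[-0.0038, -0.0013, 0.015, 0, -0.0019, 0.0025, 0.025], [0, 0, 0.0088, 0, 0, 0, 0.025], [0, 0, 0.0025, 0, 0, 0, 0.025], [0, 0, 0, 0, 0, 0, 0.025], [0, 0, 0, 0, 0, 0, 0.025]], "grip_n": 40}}

```text
time: 10.55
position: [0.6323, -0.0157, 0.0213]
orientation: [0.001, 3.137, 0.0]
force: [-0.6, 0.9, 0.2]
gripper_width: 0.0333
finger_force: 40.0
```

Call:
{"fn": "pendant", "kwargs": {"segments": [[0, 0, 0.0013, 0, 0, 0, 0.025], [0, 0, 0.0013, 0, 0, 0, 0.025], [0, 0, 0, 0, 0, 0, 0.025]]}}

```text
time: 10.8
position: [0.6321, -0.0156, 0.0186]
orientation: [0.001, 3.138, 0.0]
force: [0.3, 0.6, -0.1]
gripper_width: 0.033
finger_force: 40.0
```

Scaled: 0.0015 m is 0.0019, 0.001 m is 0.0013.

Call:
{"fn": "pendant", "kwargs": {"segments": [[0.0009, 0, 0.0019, 0, 0, 0, 0.025], [0, 0, 0.0013, 0, 0, 0, 0.025], [0, 0, 0, 0, 0, 0, 0.025]]}}

```text
time: 11.05
position: [0.6316, -0.0156, 0.0169]
orientation: [0.001, 3.137, 0.0]
force: [-2.9, 1.2, 10.0]
gripper_width: 0.0329
finger_force: 41.1
```

Call:
{"fn": "pendant", "kwargs": {"segments": [[0, 0, 0.0013, 0, 0, 0, 0.025], [0, 0, 0.0006, 0, 0, 0, 0.025], [0, 0, 0, 0, 0, 0, 0.025]]}}

```text
time: 11.3
position: [0.6316, -0.0156, 0.0169]
orientation: [0.001, 3.136, 0.0]
force: [-7.4, 0.4, 24.0]
gripper_width: 0.0326
finger_force: 42.7
```

Scaled: -0.04 m is -0.05, -0.035 m is -0.0438, 0.084 rad is 0.0535.

Call:
{"fn": "pendant", "kwargs": {"segments": [[0, 0, -0.0019, 0, 0, 0, 0.025], [0, 0, 0, 0, 0, 0, 0.045], [0, 0, 0, 0, 0, 0, 0.045], [0, 0, -0.0063, 0, 0, 0, 0.045], [0, 0, -0.0438, 0, 0, 0, 0.045], [0, 0, -0.05, 0, 0, 0, 0.045], [0, 0, -0.0375, 0, 0, 0, 0.035], [0, 0, 0, 0, 0.0025, 0.0535, 0.035], [0, 0, 0, 0, 0, 0, 0.035]], "grip_n": 40}}

```text
time: 12.05
position: [0.6323, -0.0157, 0.1281]
orientation: [0.139, 3.135, 0.001]
force: [0.3, 1.2, -0.7]
gripper_width: 0.0349
finger_force: 0.0
```

```bash
python3 - <<'E'
from h import *
s=r.read_state();f=r.grab_frame("wrist");cv2.imwrite("pics/w5.png",f["image"][60:300,60:460])
E
python3 go.py .446 -.0245 .12 175.2
```

```text
t 12.1 rot [ 0.0003  0.0004 -0.0004] then shift [ 0.1839 -0.0243  0.0063] j [-0.02  0.47  0.06  1.16  0.    0.06] F [-0.8 -1.5 -0.8] w 0.0349
```

View pics/w5.png

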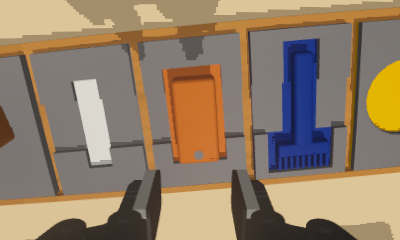

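The block sits in its cut-out and the comb is unchanged. Next is the clip.

Scaled: 0.0307 m is 0.0384, 0.03 m is 0.0375.

Call:
{"fn": "pendant", "kwargs": {"segments": [[0.0384, -0.005, 0, 0, 0, 0, 0.035], [0.0384, -0.005, 0, 0, 0, 0, 0.035], [0.0384, -0.005, 0, 0, 0, 0, 0.035], [0.0384, -0.005, 0, 0, 0, 0, 0.035], [0.0384, -0.005, 0, 0, 0, 0, 0.035], [0.0384, -0.005, 0, 0, 0, 0, 0.035], [0, 0, 0.0375, 0, 0, 0, 0.035], [0, 0, 0.0375, 0, 0, 0, 0.035], [0, 0, 0.025, 0, 0, 0, 0.035], [0, 0, 0, 0, 0, 0, 0.035], [0, 0, 0, 0, 0, 0, 0.035]], "grip_n": 40}}

```text
time: 13.02
position: [0.4437, -0.0238, 0.0447]
orientation: [-0.131, -3.134, -0.001]
force: [1.0, 0.6, -0.9]
gripper_width: 0.0351
finger_force: 0.0
```

```bash
python3 go.py .446 -.0245 .030 175.2
```

```text
t 13.02 rot [ 0.0002 -0.0048  0.0003] then shift [-0.0024 -0.0005  0.0147] j [-0.05  0.26 -0.52  0.8   0.    0.03] F [ 1.   0.6 -0.9] w 0.0351
```

Scaled: 0.01 m is 0.0125, 0.0045 m is 0.0056, -0.004 rad is -0.0025.

Call:
{"fn": "pendant", "kwargs": {"segments": [[-0.0025, -0.0006, 0.0125, 0, -0.0025, 0, 0.035], [0, 0, 0.0056, 0, 0, 0, 0.035], [0, 0, 0, 0, 0, 0, 0.035], [0, 0, 0, 0, 0, 0, 0.01], [0, 0, 0, 0, 0, 0, 0.002], [0, 0, 0, 0, 0, 0, 0.002], [0, 0, 0, 0, 0, 0, 0.002], [0, 0, 0, 0, 0, 0, 0.002]], "grip_n": 40}}

```text
time: 13.68
position: [0.4477, -0.0245, 0.032]
orientation: [0.133, 3.134, 0.0]
force: [-1.9, 1.0, 6.6]
gripper_width: 0.0056
finger_force: 39.6
```

```bash
python3 go.py .446 -.0245 .030 175.2
```

```text
t 13.68 rot [ 0.0004  0.0044 -0.0011] then shift [ 0.0017 -0.0001  0.002 ] j [-0.05  0.27 -0.53  0.76  0.    0.03] F [-1.9  1.   6.6] w 0.0056
```

Scaled: -0.04 m is -0.05, -0.02 m is -0.025, -0.084 rad is -0.0535.

Call:
{"fn": "pendant", "kwargs": {"segments": [[0, 0, -0.025, 0, 0, 0, 0], [0, 0, -0.05, 0, 0, 0, 0], [0, 0, -0.05, 0, 0, 0, 0], [0, 0, 0, 0, 0.0025, -0.0535, 0], [0, 0, 0, 0, 0, 0, 0]], "grip_n": 40}}

```text
time: 14.1
position: [0.4486, -0.0246, 0.1336]
orientation: [-0.004, 3.137, -0.0]
force: [-0.4, 0.4, -1.0]
gripper_width: 0.0058
finger_force: 39.1
```

```bash
python3 go.py .6315 -.103 .12 180
```

```text
t 14.1 rot [-0.0001  0.0041  0.0027] then shift [-0.1829 -0.0784  0.0136] j [-0.05  0.16 -0.37  1.03  0.   -0.06] F [-0.4  0.4 -1. ] w 0.0058
```

Scaled: -0.0305 m is -0.0381, -0.0131 m is -0.0164.

Call:
{"fn": "pendant", "kwargs": {"segments": [[-0.0381, -0.0164, 0, 0, 0, 0, 0], [-0.0381, -0.0164, 0, 0, 0, 0, 0], [-0.0381, -0.0164, 0, 0, 0, 0, 0], [-0.0381, -0.0164, 0, 0, 0, 0, 0], [-0.0381, -0.0164, 0, 0, 0, 0, 0], [-0.0381, -0.0164, 0, 0, 0, 0, 0], [0, 0, 0, 0, 0, 0, 0], [0, 0, 0, 0, 0, 0, 0]], "grip_n": 40}}

```text
time: 14.77
position: [0.63, -0.1039, 0.1286]
orientation: [-0.006, -3.138, -0.001]
force: [-0.8, 0.2, -1.3]
gripper_width: 0.0052
finger_force: 39.1
```

```bash
python3 - <<'E'
from h import *
s=r.read_state();f=r.grab_frame("wrist");cv2.imwrite("pics/w6.png",cv2.resize(f["image"][60:280,130:400],None,fx=2.5,fy=2.5));np.save("w6.npy",(f,s),allow_pickle=True)
E
python3 go.py .6315 -.103 .0165 180
```

```text
t 14.82 rot [ 0.0008 -0.0041 -0.003 ] then shift [-0.0026  0.0003  0.1126] j [-0.16  0.48  0.09  1.18  0.   -0.16] F [0.1 1.2 0.5] w 0.0054
```

View pics/w6.png

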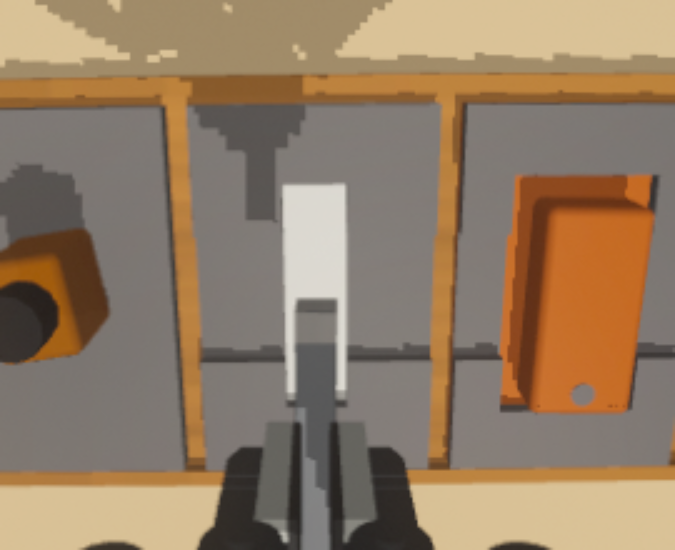

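The clip is held straight with its near end at (256,179). The clip pocket's near end is at row 134, columns 243–269.

Scaled: 0.035 m is 0.0438, 0.03 m is 0.0375, -0.004 rad is -0.0025.

```bash
python3 - <<'E'
from h import *
f,s=np.load("w6.npy",allow_pickle=True)
P=lambda n,u,v,z:print(n,onplane(f,u,v,z,s)[:2].round(4))
print(s["position"])
P("clip end",256,179,s["position"][2]+.002);P("pk L",243,133.7,.0095);P("pk R",268.5,133.7,.0095)
E
```

```text
[ 0.63000142 -0.10387394  0.12857565]
clip end [ 0.5941 -0.1041]
pk L [ 0.5923 -0.1145]
pk R [ 0.5924 -0.0936]
```

Call:
{"fn": "pendant", "kwargs": {"segments": [[-0.0025, 0.0004, 0.0375, 0, -0.0025, 0, 0], [0, 0, 0.0438, 0, 0, 0, 0], [0, 0, 0.0375, 0, 0, 0, 0], [0, 0, 0.0075, 0, 0, 0, 0], [0, 0, 0, 0, 0, 0, 0], [0, 0, 0, 0, 0, 0, 0]], "grip_n": 40}}

```text
time: 15.32
position: [0.6319, -0.1027, 0.0313]
orientation: [0.002, 3.138, 0.0]
force: [0.2, -0.0, 0.1]
gripper_width: 0.0053
finger_force: 39.1
```

```bash
python3 go.py .6315 -.103 .0165 180
```

```text
t 15.32 rot [ 0.0001  0.0035 -0.0011] then shift [ 0.0004 -0.0003  0.0148] j [-0.16  0.55 -0.06  0.96  0.   -0.16] F [ 0.2 -0.   0.1] w 0.0053
```

Scaled: 0.006 m is 0.0075, 0.004 m is 0.005.

Call:
{"fn": "pendant", "kwargs": {"segments": [[-0.0023, -0.0009, 0.0075, 0, 0, 0, 0], [0, 0, 0.005, 0, 0, 0, 0], [0, 0, 0.0025, 0, 0, 0, 0], [0, 0, 0, 0, 0, 0, 0]], "grip_n": 40}}

```text
time: 15.65
position: [0.634, -0.1037, 0.0185]
orientation: [0.002, 3.138, 0.0]
force: [-0.0, -0.3, -0.1]
gripper_width: 0.0054
finger_force: 39.1
```

Call:
{"fn": "pendant", "kwargs": {"segments": [[0, 0, 0.0013, 0, 0, 0, 0], [0, 0, 0.0013, 0, 0, 0, 0], [0, 0, 0, 0, 0, 0, 0]], "grip_n": 40}}

```text
time: 15.9
position: [0.634, -0.1037, 0.0163]
orientation: [0.002, 3.138, 0.0]
force: [0.0, -0.5, -0.6]
gripper_width: 0.0056
finger_force: 39.1
```

Call:
{"fn": "pendant", "kwargs": {"segments": [[0, 0, 0.0013, 0, 0, 0, 0], [0, 0, 0.0013, 0, 0, 0, 0], [0, 0, 0, 0, 0, 0, 0]], "grip_n": 40}}

```text
time: 16.15
position: [0.6341, -0.1036, 0.016]
orientation: [0.001, 3.137, 0.0]
force: [-5.5, 2.9, 14.8]
gripper_width: 0.0053
finger_force: 41.7
```

The manual's scale: shifts go in shares of 0.8 m and turns go in shares of pi/2 rad. Converting my numbers, -0.04 m is -0.05, -0.035 m is -0.0438, 0.003 rad is 0.0019.

Call:
{"fn": "pendant", "kwargs": {"segments": [[0, 0, -0.0013, 0, 0, 0, 0], [0, 0, 0, 0, 0, 0, 0.025], [0, 0, 0, 0, 0, 0, 0.025], [0, 0, -0.0063, 0, 0, 0, 0.025], [0, 0, -0.0438, 0, 0, 0, 0.025], [0, 0, -0.05, 0, 0, 0, 0.025], [0, 0, -0.05, 0, 0.0019, 0, 0.025], [0, 0, -0.0125, 0, 0, 0, 0.025], [0, 0, 0, 0, 0, 0, 0.025]], "grip_n": 40}}

```text
time: 16.9
position: [0.6358, -0.1041, 0.1497]
orientation: [0.001, 3.134, -0.002]
force: [0.1, -0.3, 0.1]
gripper_width: 0.025
finger_force: 0.0
```

```bash
python3 - <<'E'
from h import *
s=r.read_state();f=r.grab_frame("wrist");cv2.imwrite("pics/w7.png",cv2.resize(f["image"][60:280,90:460],None,fx=2,fy=2))
E
python3 go.py .4335 .0668 .14 180
```

```text
t 16.95 rot [-0.0004  0.0039 -0.001 ] then shift [0.2011 0.1707 0.0072] j [-0.16  0.47  0.12  1.22  0.   -0.16] F [ 0.9 -0.6 -0.5] w 0.0248
```

View pics/w7.png

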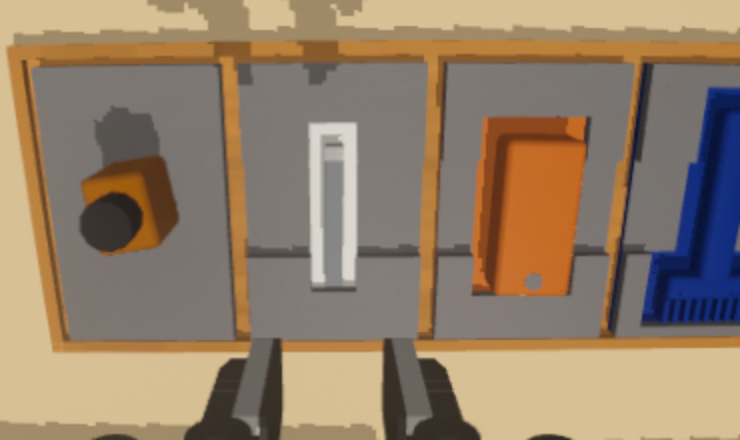

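The clip lies within its cut-out, and the block and comb are seated. Now the jar.

Scaled: 0.0287 m is 0.0359, 0.0244 m is 0.0305, 0.003 rad is 0.0019.

Call:
{"fn": "pendant", "kwargs": {"segments": [[0.0359, 0.0305, 0, 0, 0, 0, 0.07], [0.0359, 0.0305, 0, 0, 0, 0, 0.07], [0.0359, 0.0305, 0, 0, 0, 0, 0.07], [0.0359, 0.0305, 0, 0, 0, 0, 0.07], [0.0359, 0.0305, 0, 0, 0, 0, 0.07], [0.0359, 0.0305, 0, 0, 0, 0, 0.07], [0.0359, 0.0305, 0, 0, 0.0019, 0, 0.07], [0, 0, 0, 0, 0, 0, 0.07], [0, 0, 0, 0, 0, 0, 0.07]], "grip_n": 50}}

```text
time: 17.7
position: [0.4308, 0.0681, 0.1443]
orientation: [0.003, -3.137, 0.0]
force: [0.8, -0.0, -1.0]
gripper_width: 0.0702
finger_force: 0.0
```

```bash
python3 - <<'E'
from h import *
s=r.read_state();f=r.grab_frame("wrist");cv2.imwrite("pics/w8.png",cv2.resize(f["image"][40:300,90:460],None,fx=2,fy=2));np.save("w8.npy",(f,s),allow_pickle=True)
h=cv2.cvtColor(f["image"],cv2.COLOR_BGR2HSV);m=cv2.inRange(h,(15,120,90),(32,255,255));m[280:]=0
q,l,st,ce=cv2.connectedComponentsWithStats(m)
for i in range(1,q):
    if st[i,4]>300: print(st[i],ce[i].round(1),onplane(f,*ce[i],.070,s).round(4))
E
python3 go.py .4335 .0668 .04 180
```

```text
[ 221  167   66   63 3235] [253.9 198.2] [0.4327 0.0664 0.07  ]
t 17.75 rot [-0.0002 -0.0037  0.0006] then shift [-0.0014 -0.0008  0.1044] j [ 0.15  0.14 -0.37  1.06  0.    0.15] F [ 0.3  0.4 -0.1] w 0.0699
```

View pics/w8.png

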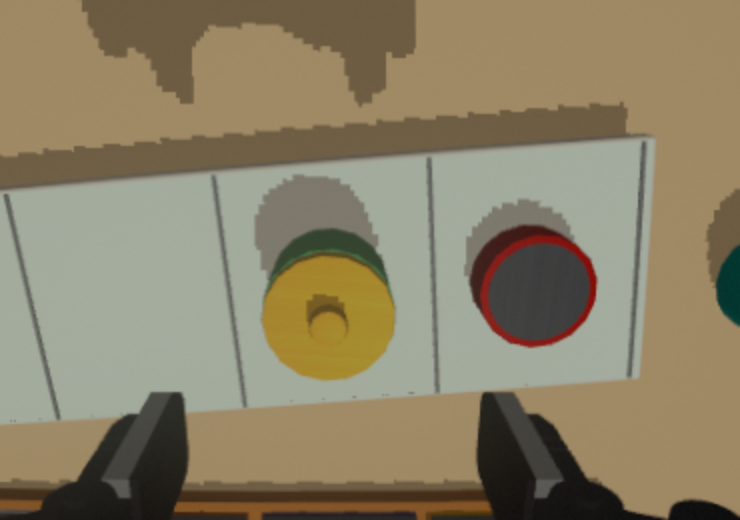

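The crop shows the brass-lidded green jar at picture pixel (254,198), with the red tin to its right at about (357,184).

Scaled: 0.035 m is 0.0438, 0.025 m is 0.0313, -0.0035 rad is -0.0022.

Call:
{"fn": "pendant", "kwargs": {"segments": [[-0.0016, -0.0008, 0.0438, 0, -0.0022, 0, 0.07], [0, 0, 0.0438, 0, 0, 0, 0.07], [0, 0, 0.0313, 0, 0, 0, 0.07], [0, 0, 0.015, 0, 0, 0, 0.07], [0, 0, 0, 0, 0, 0, 0.07], [0, 0, 0, 0, 0, 0, 0.07]], "grip_n": 50}}

```text
time: 18.25
position: [0.4341, 0.066, 0.0374]
orientation: [-0.003, -3.14, 0.0]
force: [-0.1, 0.5, 0.6]
gripper_width: 0.0702
finger_force: 0.0
```

```bash
python3 go.py .4333 .0667 .037 180
```

```text
t 18.25 rot [-0.0003 -0.0013 -0.0021] then shift [0.0008 0.0007 0.0004] j [ 0.15  0.26 -0.54  0.78 -0.    0.15] F [-0.1  0.5  0.6] w 0.0702
```

Call:
{"fn": "pendant", "kwargs": {"segments": [[0.001, 0.0009, 0, 0, 0, 0, 0.055], [0, 0, 0, 0, 0, 0, 0.045], [0, 0, 0, 0, 0, 0, 0.04], [0, 0, 0, 0, 0, 0, 0.04], [0, 0, 0, 0, 0, 0, 0.04], [0, 0, 0, 0, 0, 0, 0.04]], "grip_n": 50}}

```text
time: 18.75
position: [0.4343, 0.0673, 0.0394]
orientation: [0.002, 3.138, -0.0]
force: [-1.0, -2.4, 6.7]
gripper_width: 0.0483
finger_force: 52.1
```

```bash
python3 go.py .4333 .0667 .037 180
```

```text
t 18.75 rot [-0.      0.0034 -0.0012] then shift [ 0.001  -0.0006  0.0024] j [ 0.15  0.25 -0.54  0.77 -0.    0.16] F [-1.  -2.4  6.7] w 0.0483
```

Call:
{"fn": "pendant", "kwargs": {"segments": [[0, 0, -0.0125, 0, 0, 0, 0.04], [0, 0, -0.0375, 0, 0, 0, 0.04], [0, 0, -0.0375, 0, 0, 0, 0.04], [0, 0, -0.025, 0, 0, 0, 0.04], [0, 0, 0, 0, 0, 0, 0.04], [0, 0, 0, 0, 0, 0, 0.04]], "grip_n": 50}}

```text
time: 19.25
position: [0.4342, 0.0676, 0.1295]
orientation: [0.001, 3.137, 0.001]
force: [0.2, -0.6, -1.0]
gripper_width: 0.0483
finger_force: 52.2
```

```bash
python3 go.py .6288 .160 .10 180
```

```text
t 19.25 rot [ 0.0008  0.0043 -0.0009] then shift [-0.1946  0.0924  0.0295] j [ 0.15  0.15 -0.4   1.02  0.    0.16] F [ 0.2 -0.6 -1. ] w 0.0483
```

Scaled: -0.028 m is -0.035, 0.025 m is 0.0313.

Call:
{"fn": "pendant", "kwargs": {"segments": [[-0.0244, 0.0115, 0, 0, 0, 0, 0.04], [-0.035, 0.0166, 0, 0, 0, 0, 0.04], [-0.035, 0.0166, 0, 0, 0, 0, 0.04], [-0.035, 0.0166, 0, 0, 0, 0, 0.04], [-0.035, 0.0166, 0, 0, 0, 0, 0.04], [-0.035, 0.0166, 0, 0, 0, 0, 0.04], [-0.035, 0.0166, 0, 0, 0, 0, 0.04], [-0.0094, 0.0043, 0.025, 0, 0, 0, 0.04], [0, 0, 0.0313, 0, 0, 0, 0.04], [0, 0, 0.025, 0, 0, 0, 0.04], [0, 0, 0, 0, 0, 0, 0.04], [0, 0, 0, 0, 0, 0, 0.04]], "grip_n": 50}}

```text
time: 20.25
position: [0.6268, 0.1592, 0.0614]
orientation: [-0.001, -3.138, 0.001]
force: [0.6, -0.1, -0.4]
gripper_width: 0.0484
finger_force: 52.2
```

```bash
python3 go.py .6297 .1604 .0245 180
python3 - <<'E'
from h import *
for n in("top","side"):
    f=r.grab_frame(n)["image"]
    cv2.imwrite("pics/%s9.png"%n,cv2.resize(f[60:220,130:370] if n=="top" else f[80:260,170:430],None,fx=3,fy=3))
E
```

```text
t 20.25 rot [-0.0009 -0.0034 -0.0009] then shift [-0.0029  0.0012  0.0369] j [ 0.25  0.54  0.01  1.04 -0.    0.25] F [ 0.6 -0.1 -0.4] w 0.0484
```

View pics/side9.png

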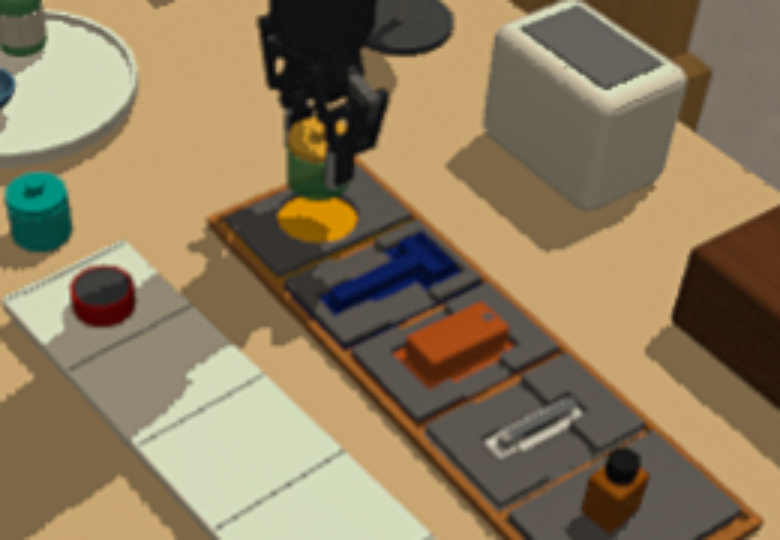

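The jar hangs upright over the yellow pocket, and the three others lie seated. Lowering it now.

Scaled: 0.012 m is 0.015, 0.006 m is 0.0075, -0.0035 rad is -0.0022.

Call:
{"fn": "pendant", "kwargs": {"segments": [[-0.0036, 0.0015, 0.015, 0, -0.0022, 0, 0.04], [0, 0, 0.015, 0, 0, 0, 0.04], [0, 0, 0.0075, 0, 0, 0, 0.04], [0, 0, 0, 0, 0, 0, 0.04], [0, 0, 0, 0, 0, 0, 0.04]], "grip_n": 50}}

```text
time: 20.77
position: [0.6316, 0.1608, 0.0343]
orientation: [0.002, 3.136, 0.0]
force: [0.2, 0.2, -0.7]
gripper_width: 0.0483
finger_force: 52.2
```

```bash
python3 go.py .6297 .1604 .0245 180
```

```text
t 20.77 rot [ 0.0003  0.0052 -0.001 ] then shift [ 0.0019 -0.0004  0.0098] j [ 0.25  0.56 -0.02  0.98 -0.    0.25] F [ 0.2  0.2 -0.7] w 0.0483
```

Call:
{"fn": "pendant", "kwargs": {"segments": [[0, 0, 0.0025, 0, 0, 0, 0.04], [0, 0, 0.0013, 0, 0, 0, 0.04], [0, 0, 0, 0, 0, 0, 0.04]], "grip_n": 50}}

```text
time: 21.02
position: [0.6316, 0.1608, 0.0308]
orientation: [0.002, 3.137, 0.0]
force: [0.6, 0.4, -1.7]
gripper_width: 0.0485
finger_force: 52.2
```

Scaled: 0.002 m is 0.0025, 0.0015 m is 0.0019, 0.003 rad is 0.0019.

Call:
{"fn": "pendant", "kwargs": {"segments": [[0.0019, -0.0005, 0.0025, 0, 0.0019, 0, 0.04], [0, 0, 0.0019, 0, 0, 0, 0.04], [0, 0, 0, 0, 0, 0, 0.04]], "grip_n": 50}}

```text
time: 21.27
position: [0.6297, 0.1603, 0.0266]
orientation: [0.002, 3.141, 0.0]
force: [-0.4, -0.9, -0.4]
gripper_width: 0.0484
finger_force: 52.2
```

Call:
{"fn": "pendant", "kwargs": {"segments": [[0, 0, 0.0013, 0, 0, 0, 0.04], [0, 0, 0.0013, 0, 0, 0, 0.04], [0, 0, 0, 0, 0, 0, 0.04]]}}

```text
time: 21.52
position: [0.6298, 0.1604, 0.0247]
orientation: [0.002, 3.14, 0.0]
force: [-0.3, 0.4, -1.0]
gripper_width: 0.0485
finger_force: 52.2
```

Call:
{"fn": "pendant", "kwargs": {"segments": [[0, 0, 0.0006, 0, 0, 0, 0.04], [0, 0, 0.0006, 0, 0, 0, 0.04], [0, 0, 0, 0, 0, 0, 0.04]]}}

```text
time: 21.77
position: [0.6299, 0.1604, 0.0238]
orientation: [0.002, 3.14, 0.0]
force: [-0.1, 0.4, -2.1]
gripper_width: 0.0488
finger_force: 52.2
```

Scaled: 0.0005 m is 0.0006.

Call:
{"fn": "pendant", "kwargs": {"segments": [[0, 0, 0.0006, 0, 0, 0, 0.04], [0, 0, 0.0006, 0, 0, 0, 0.04], [0, 0, 0, 0, 0, 0, 0.04]]}}

```text
time: 22.02
position: [0.63, 0.1604, 0.0235]
orientation: [0.002, 3.14, 0.0]
force: [-0.9, 0.7, 4.1]
gripper_width: 0.0485
finger_force: 52.8
```

Call:
{"fn": "pendant", "kwargs": {"segments": [[0, 0, 0.0004, 0, 0, 0, 0.04], [0, 0, 0, 0, 0, 0, 0.04]]}}

```text
time: 22.18
position: [0.63, 0.1604, 0.0235]
orientation: [0.002, 3.14, 0.0]
force: [-2.0, -0.6, 7.2]
gripper_width: 0.0486
finger_force: 53.1
```

Contact at TCP 0.0235 matches the expected floor height. I'll release gently and withdraw.

Scaled: -0.04 m is -0.05, -0.03 m is -0.0375.

Call:
{"fn": "pendant", "kwargs": {"segments": [[0, 0, 0, 0, 0, 0, 0.05], [0, 0, 0, 0, 0, 0, 0.058], [0, 0, 0, 0, 0, 0, 0.062], [0, 0, 0, 0, 0, 0, 0.062], [0, 0, -0.0125, 0, 0, 0, 0.062], [0, 0, -0.0375, 0, 0, 0, 0.062], [0, 0, -0.05, 0, 0, 0, 0.062], [0, 0, -0.05, 0, 0, 0, 0.062], [0, 0, -0.05, 0, 0, 0, 0.062], [0.05, 0, 0, 0, 0, 0, 0.062], [0.05, 0, 0, 0, 0, 0, 0.062], [0.05, 0, 0, 0, 0, 0, 0.062], [0.05, 0, 0, 0, 0, 0, 0.062], [0.05, 0, 0, 0, 0, 0, 0.062], [0.05, 0, 0, 0, 0, 0, 0.062], [0, 0, 0, 0, 0, 0, 0.062], [0, 0, 0, 0, 0, 0, 0.062]]}}

```text
time: 23.6
position: [0.3881, 0.1606, 0.1835]
orientation: [-0.001, 3.139, 0.001]
force: [0.6, -0.5, 0.1]
gripper_width: 0.062
finger_force: 0.0
```

```bash
python3 - <<'E'
from h import *
f=r.grab_frame("top")["image"];g=r.grab_frame("side")["image"]
a=cv2.resize(f[90:240,160:360],(533,400),interpolation=cv2.INTER_CUBIC);cv2.imwrite("pics/end_top.png",a)
cv2.imwrite("pics/end.png",cv2.resize(g[100:310,165:430],None,fx=2.8,fy=2.8,interpolation=cv2.INTER_CUBIC))
E
```

```text
(no output)
```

View pics/end.png

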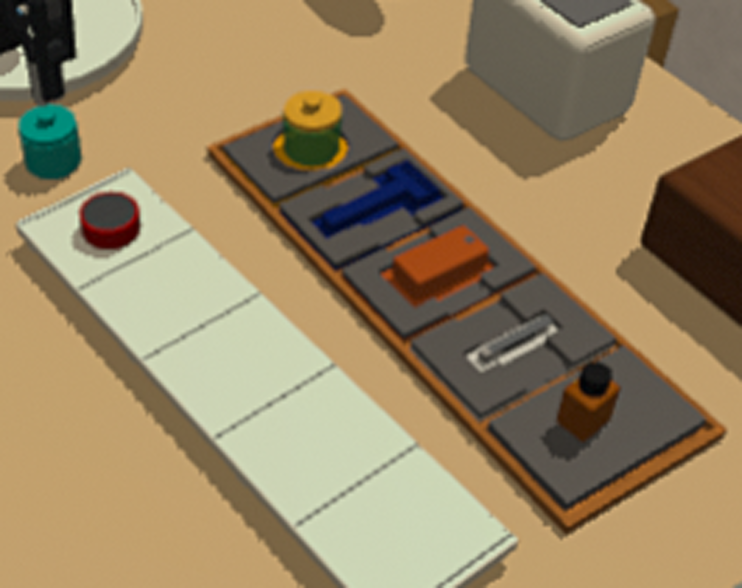

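The jar stands upright inside its yellow pocket. Comb, block and clip are seated, the tin and cologne are untouched, and the arm is clear.

```bash
python3 -c "
from plant import r
print(r.finish_job())"
```

```text
the job is handed in; nothing more can be done
None
```

The comb, block, clip and then the jar, set down upright last, are seated in their cut-outs, with the tin, cologne and look-alikes left where they stood; the job is handed in at about 24 s of robot time, and no verdict was returned.

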